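Walk the heating block round to its fence

TASK

The aluminium tube block on the bench stands roughly end-on to the steel locating fence. Push its alternate corners with the fingers to walk it round, without lifting or tipping it, until a long side faces the fence; square it up before it meets the fence, push it home so that this side sits flush against the fence and within the fence's length, then take the hand away. Leave the bottle, jar and beaker alone.

Things in the scene. Friction and masses are not known exactly. Their poses are not given: they have to be found in the camera images.
- block: Bare aluminium box, 90 mm (its x) by 140 mm (its y, the long way) by 50 mm high, 15 dark wells drawn on top (flat). 0.8 to 1.3 kg, slides with moderate friction. Origin: centre of its underside. Its long sides face its own +x and -x; either may go to the fence. Starts with its long axis 60 to 90 degrees off parallel with the fence, either way, 60 mm or more clear of it.
- fence: Steel bar fixed to the bench, 16 mm thick (its x), 340 mm long (its y), 34 mm high, red stripe round its upper part, two small feet behind (to 47 mm behind its centre). Origin: centre of the bar's underside. The working face looks along its own -x, to the robot's side. Its place and its angle (up to 14 degrees) vary.
- fence_face (a point): Middle of the fence's working face (8 mm in front of the bar's centre, 17 mm above the bench); axes as fence. With the block flush, the block's centre is 45 mm in front of this point (at x = -45 mm in these axes).
- bottle: Clear reagent bottle with blue cap, 66 mm across, 150 mm high, standing to the robot's left of the work; not to be disturbed. Origin: centre of its underside.
- jar: Amber jar with white lid, 52 mm across, 70 mm high, standing to the right of the work; not to be disturbed. Origin: centre of its underside.
- beaker: White ceramic beaker, 60 mm across the mouth, 75 mm high, standing to the right, further off than the jar; not to be disturbed. Origin: centre of its underside.
Not all that is in view belongs to the job. Leave any green, orange or red look-alike of the block alone.

How it is judged:
By the outcome, as a careful person would: the job done as asked, in the order asked, and still so for the second after the job is handed in, with the robot touching nothing.
It also fails if it takes over 69 s, if anything falls off the work surface, if the arm or the gripper's body presses on something with over 40 N, if the wrist force passes 120 N, or if a joint passes its speed limit or range.

ROBOT

A 7-joint arm with a two-finger parallel gripper is mounted at the origin on the work surface. World frame = base frame: x ahead of the robot, y to its left, z up, the work surface at z = 0. Lengths are in m, angles in rad, forces in N, time in s.
With the tool pointing down it reaches from about 0.425 to 0.875 m from the base axis. Payload 9.9 kg.
Tool frame: the origin (TCP) lies midway between the tips of the shut fingers; the grasp point (between the pads) lies 19 mm behind it (ctrl.grip_depth is the distance from the TCP to the grasp point, in m); z points along the fingers, y is the line along which they close (so a half turn about z gives the same grasp; the last joint's range is limited). The gripper opens to 85 mm and grips with 20 to 120 N. Pads are 22 mm wide; open, the fingers measure 114 mm over their backs; the gripper's body (76 mm by 85 mm) begins 54 mm behind the grasp point. The pads swing forward as they close: fully open they stand 13 mm farther back than shut.
Start: joints at [1.096, 0.576, 0.025, 1.437, -0.015, 1.129, -0.057], TCP at [0.257, -0.624, 0.231] pointing down, gripper open.
Joint ranges: [-2.76, 2.76], [-0.34, 2.15], [-1.52, 1.57], [0.19, 2.46], [-1.09, 4.23], [0.17, 1.99], [-2.82, 2.82]. Speed limits (rad/s): [2.22, 2.22, 3.01, 3.01, 3.14, 3.14, 3.14].

INTERFACE

Orientations are given as a rotation vector (axis times angle).
In Python, from station import ctrl gives the robot as it stands.
- The arm moves only by the tool jog_arm, never from a script. Its argument "motion" is text: rows parted by semicolons, each of 5 numbers parted by spaces: the opening, from 0 (shut) to 1 (fully open), then the shift along the tool's x, y, z in m, then the turn about the tool's z in degrees. In form: fingers tx ty tz turn; .... A call has 1 to 8 rows; each row shifts and turns the commanded pose from where the row before left it, along the tool's axes as they then stand; what a row does not reach is not made up. A row lasts 1/12 s, in which the tool goes at most 41.7 mm and 7.16 degrees, less where a joint would pass 70% of its speed; a pose out of reach is approached as far as the arm can. A call is refused whole if a number of a shift passes 0.0417 or a number of a turn 7.16, either way. A call with a gripper value outside its range is refused whole. The fingers move at their own pace and stop on an object; the grip force is fixed at half the most. Time passes only in rows, so rows that do not move let the fingers close. It gives the time, the measured TCP pose, the force, the opening and the grip force at its end, in the units of the state.
- ctrl.observe(): the state, without advancing time (a new reading comes with each control period).
- ctrl.grab_frame(name): name is "scene" or "side" or "wrist"; returns the picture (420x560x3 uint8, red, green, blue); there is no depth.
- ctrl.calibration(name): a dict with "K" (3x3 intrinsics, pixels), "cam_to_world" (4x4, takes a point from camera to world coordinates). Camera axes: x right, y up, looking along -z (the intrinsics and any distortion apply to the point x, -y, -z); pixel columns grow to the right and rows downward; lengths in m; the calibration is good to about 2 mm. A picture is of the moment at which its call begins: read the wrist's pose just before it. calibration takes no time and is no camera call; for the wrist camera it gives the pose at the moment of the call.
- ctrl.sign_off(): hands the job in; it is judged then, once.
The state is a dict: "time": time; "joint_pos": joint angles; "qvel": joint speeds; "tau": joint torques, N m; "tcp_pos": TCP position; "tool_rot": TCP orientation; "ft_force": force on the tool from outside, world axes, zero at the start; "wrist_torque": the same for the moment, N m; "finger_gap": finger opening in m; "grasp_force": force on a finger pad.
Only numpy, scipy, OpenCV 4.12 (cv2) and the standard library are available. Lean on these libraries where they do the work, as an engineer would, in place of code of your own. Each camera call takes 0.05 s, during which the arm holds its last target. There are 200 camera calls.

## Working session

There is one attempt and no reset: what is moved stays moved. The work goes in short steps, Python scripts to look and compute and a tool call to move; the robot and the scene stay as the last step left them, time stands still between calls to the robot, and variables do not carry over. Pictures are saved under pics/ and viewed, at most 10 in all, crops included, and the job is handed in when it is done.

Besides the shell and the picture viewer there is one more tool, called after "Request:" in YAML: its name, and indented under it one key for each argument. jog_arm: Moves the arm, as the interface text tells. Its arguments: {"type":"object","properties":{"motion":{"type":"string"}},"required":["motion"]}

```bash
mkdir -p pics; ls; python3 - <<'E'
from station import ctrl
import cv2
s=ctrl.observe();print({k:s[k] for k in('time','tcp_pos','tool_rot','finger_gap')})
for n in('scene','side'):
    cv2.imwrite(f'pics/{n}0.png',ctrl.grab_frame(n)[:,:,::-1]); c=ctrl.calibration(n);print(n,c)
E
```

```text
pics
{'time': 0.0, 'tcp_pos': array([ 0.25697218, -0.62366382,  0.23044847]), 'tool_rot': array([-3.08018934e+00, -6.09775095e-01,  6.20481571e-04]), 'finger_gap': 0.08531792469184624}
scene {'K': array([[388.58730528,   0.        , 277.28285564],
       [  0.        , 388.58730528, 209.5830514 ],
       [  0.        ,   0.        ,   1.        ]]), 'cam_to_world': array([[-0.45440457, -0.70278664,  0.54736407,  1.07592529],
       [ 0.89066999, -0.34813752,  0.29241619,  0.29027328],
       [-0.01494822,  0.62039601,  0.78414625,  0.85513516],
       [ 0.        ,  0.        ,  0.        ,  1.        ]])}
side {'K': array([[476.92052759,   0.        , 270.60051648],
       [  0.        , 476.92052759, 205.35810209],
       [  0.        ,   0.        ,   1.        ]]), 'cam_to_world': array([[-0.98495665,  0.1195944 , -0.12473003,  0.36554074],
       [-0.17267412, -0.65345324,  0.73700917,  0.79871905],
       [ 0.00663693,  0.74745973,  0.66427397,  0.74073607],
       [ 0.        ,  0.        ,  0.        ,  1.        ]])}
```

View pics/scene0.png

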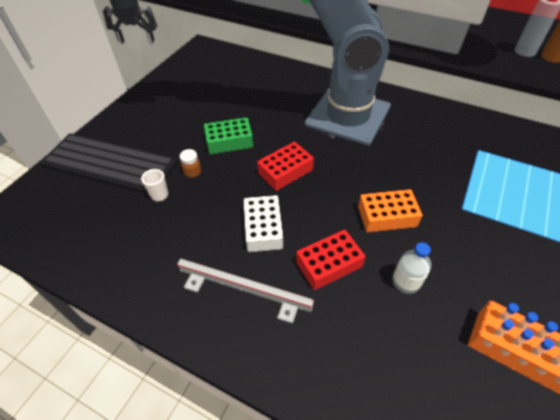

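View pics/side0.png

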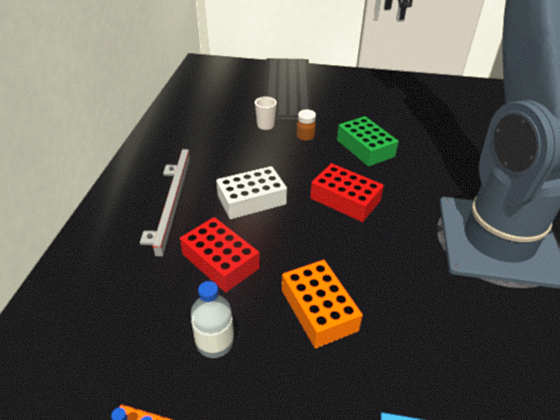

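The scene view shows these block candidates:
- silver-white at (263,223)
- red at (331,258)
- red at (286,165)
- orange at (390,210)
- green at (228,135)

Only the silver-white one is bare aluminium. It stands end-on to the fence, which runs (180,265)–(312,303). The jar is at (190,163), the beaker at (155,185) and the bottle at (411,270). I'll confirm with a crop and measure.

```bash
cat > h.py <<'E'
import numpy as np, cv2
def ray(cal,uv,z):
    K,T=cal['K'],cal['cam_to_world']; uv=np.atleast_2d(uv).astype(float)
    d=np.c_[(uv[:,0]-K[0,2])/K[0,0],-(uv[:,1]-K[1,2])/K[1,1],-np.ones(len(uv))]@T[:3,:3].T
    o=T[:3,3]; return (o+d*((z-o[2])/d[:,2])[:,None])[:,:2]
def block(img,cal,roi=None,lo=110):
    """wells centroid + long axis angle of the silver block (rgb image)"""
    hsv=cv2.cvtColor(img,cv2.COLOR_RGB2HSV)
    m=((hsv[...,1]<50)&(hsv[...,2]>lo)).astype(np.uint8)*255
    if roi: r=np.zeros_like(m); x0,y0,x1,y1=roi; r[y0:y1,x0:x1]=1; m=m*r
    cs,h=cv2.findContours(m,cv2.RETR_CCOMP,cv2.CHAIN_APPROX_NONE)
    best=None
    for i,c in enumerate(cs):
        if h[0][i][3]>=0: continue
        k=[cs[j] for j in range(len(cs)) if h[0][j][3]==i and cv2.contourArea(cs[j])>6]
        if best is None or len(k)>len(best[0]): best=(k,c)
    k,c=best
    uv=np.array([[cv2.moments(q)['m10']/cv2.moments(q)['m00'],cv2.moments(q)['m01']/cv2.moments(q)['m00']] for q in k])
    p=ray(cal,uv,.05)
    ce,(sz),a=cv2.minAreaRect(p.astype(np.float32)*1000)
    if sz[0]<sz[1]: a+=90
    return len(k),p.mean(0),np.array(ce)/1000,sz,(a+90)%180-90,c,p
E
python3 - <<'E'
from station import ctrl
from h import *
out=[]
for n,roi,fr in(('scene',(230,180,300,265),(170,250,325,325)),('side',(205,155,300,225),(135,140,200,260))):
    img=cv2.imread(f'pics/{n}0.png')[:,:,::-1].copy();cal=ctrl.calibration(n)
    b=block(img,cal,roi);print(n,b[0],b[1],b[2],b[3],b[4])
    x0,y0,x1,y1=fr;out.append(cv2.resize(img[y0:y1,x0:x1],None,fx=2.2,fy=2.2))
    x0,y0,x1,y1=roi;out.append(cv2.resize(img[y0:y1,x0:x1],None,fx=2.2,fy=2.2,interpolation=cv2.INTER_CUBIC))
H=max(o.shape[0] for o in out);out=[cv2.copyMakeBorder(o,0,H-o.shape[0],0,4,0) for o in out]
p=np.hstack(out);print(p.shape);cv2.imwrite('pics/crop.png',p[:,:,::-1])
E
```

```text
scene 15 [ 0.55340953 -0.03433878] [ 0.55342865 -0.03411116] (104.61261749267578, 54.767608642578125) 32.730777740478516
side 15 [ 0.55311728 -0.03539665] [ 0.55314655 -0.03579949] (104.79300689697266, 54.63600540161133) 32.46357345581055
(264, 863, 3)
```

View pics/crop.png

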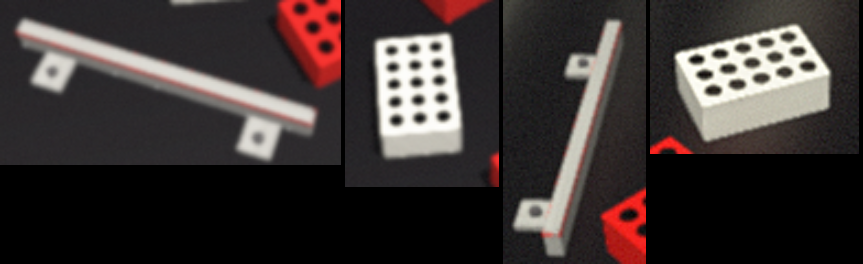

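The crops show the silver-white 3x5-well block, separate from the red ones, and the fence with its top face and feet clear. Next I measure the fence and the obstacles.

```bash
python3 - <<'E'
from station import ctrl
from h import *
g={n:cv2.imread(f'pics/{n}0.png')[:,:,::-1].copy() for n in('scene','side')}
C={n:ctrl.calibration(n) for n in g}
def fit(p):
    l=cv2.fitLine(p.astype(np.float32),cv2.DIST_HUBER,0,.001,.001).ravel();t=(p-l[2:])@l[:2]
    return np.degrees(np.arctan2(l[1],l[0]))%180, l[2:]+l[:2]*t.min(), l[2:]+l[:2]*t.max(), np.abs((p-l[2:])@[-l[1],l[0]]).mean()
gr=g['scene'].min(2).astype(int)
uv=[]
for u in range(176,316):
    c=gr[250:330,u]; i=np.where(c>95)[0]
    if len(i): uv.append((u,250+i[0]-.5))
print('front top edge',uv[0],uv[-1],fit(ray(C['scene'],uv,.034)))
gr=g['side'].min(2).astype(int); uv=[];uv2=[]
for v in range(152,255):
    c=gr[v,140:195]; i=np.where(c>75)[0]
    if len(i): uv.append((140+i[-1]+.5,v))
    s=g['side'][v,140:195].astype(int); j=np.where(s[:,0]-s[:,1]>35)[0]
    if len(j): uv2.append((140+j.mean(),v))
print('side bottom',uv[0],uv[-1],fit(ray(C['side'],uv,.0)))
print('side red',len(uv2),fit(ray(C['side'],uv2,.028)) if uv2 else 0)
# others: coloured blobs -> top-plane minAreaRect
for n in g:
    h=cv2.cvtColor(g[n],cv2.COLOR_RGB2HSV)
    for nm,lo,hi,z in(('red',(0,150,100),(6,255,255),.05),('orange',(8,150,120),(20,255,255),.05),('green',(50,120,60),(75,255,255),.05),('cap',(105,150,80),(125,255,255),.15)):
        m=cv2.inRange(h,lo,hi)
        if nm=='red': m|=cv2.inRange(h,(174,150,100),(180,255,255))
        m=cv2.morphologyEx(m,cv2.MORPH_CLOSE,np.ones((5,5),np.uint8))
        for c in cv2.findContours(m,cv2.RETR_EXTERNAL,2)[0]:
            a=cv2.contourArea(c)
            if a>100: 
                p=ray(C[n],c[:,0],z);q=cv2.minAreaRect((p*1000).astype(np.float32));print(n,nm,a,c[:,0].mean(0).round(),np.round(cv2.boxPoints(q)).tolist())
print('jar lid scene',ray(C['scene'],[189,157],.07),'side',ray(C['side'],[307,117],.07))
print('beaker scene',ray(C['scene'],[153,177],.075),'side',ray(C['side'],[265,103],.075))
E
```

```text
front top edge (178, np.float64(260.5)) (313, np.float64(299.5)) (np.float32(97.76884), array([0.69705946, 0.17512282]), array([ 0.74325519, -0.16348406]), np.float64(0.013503874380982692))
side bottom (np.float64(187.5), 152) (np.float64(162.5), 254) (np.float32(97.95041), array([0.70085852, 0.16859708]), array([ 0.75171243, -0.19553393]), np.float64(0.0010196715733401225))
side red 92 (np.float32(105.98203), array([0.66082187, 0.18988297]), array([ 0.7589466 , -0.15272423]), np.float64(0.013004803977952933))
scene red 2495.0 [329. 260.] [[491.0, 171.0], [618.0, 79.0], [684.0, 171.0], [557.0, 263.0]]
scene red 1652.5 [285. 164.] [[248.0, -86.0], [398.0, -159.0], [455.0, -43.0], [305.0, 30.0]]
scene red 423.5 [517.   7.] [[-1079.0, 493.0], [-1076.0, 304.0], [-928.0, 307.0], [-931.0, 495.0]]
scene orange 3595.5 [519. 341.] [[529.0, 515.0], [658.0, 503.0], [674.0, 673.0], [545.0, 686.0]]
scene orange 2098.0 [394. 210.] [[285.0, 286.0], [373.0, 154.0], [478.0, 224.0], [390.0, 356.0]]
scene green 1394.5 [228. 135.] [[210.0, -274.0], [303.0, -388.0], [420.0, -292.0], [326.0, -179.0]]
scen
[... 295 characters left out ...]
3. 412.] [[557.0, 516.0], [637.0, 508.0], [639.0, 526.0], [558.0, 534.0]]
side orange 4348.5 [321. 305.] [[274.0, 306.0], [366.0, 167.0], [456.0, 226.0], [364.0, 366.0]]
side orange 189.5 [305. 130.] [[423.0, -244.0], [438.0, -325.0], [484.0, -316.0], [469.0, -235.0]]
side green 1945.0 [370. 141.] [[181.0, -237.0], [303.0, -387.0], [412.0, -298.0], [290.0, -148.0]]
side cap 133.0 [119. 412.] [[585.0, 568.0], [588.0, 553.0], [606.0, 556.0], [604.0, 571.0]]
side cap 301.5 [209. 291.] [[519.0, 371.0], [529.0, 334.0], [558.0, 342.0], [548.0, 379.0]]
jar lid scene [[ 0.46833687 -0.32029884]] side [[ 0.45711101 -0.31377759]]
beaker scene [[ 0.58150989 -0.36021671]] side [[ 0.57950976 -0.35753414]]
```

```bash
python3 - <<'E'
from station import ctrl
from h import *
im=cv2.imread('pics/scene0.png')[:,:,::-1].copy();C=ctrl.calibration('scene');gr=im.min(2).astype(int)
uv=[]
for u in range(176,317):
    v0=int(261+(u-178)*(299.5-260.5)/135)
    c=gr[v0-6:v0+12,u]; i=np.where(c>95)[0]
    if len(i): uv.append((u,v0-6+i[0]-.5))
p=ray(C,uv,.034);l=cv2.fitLine(p.astype(np.float32),cv2.DIST_HUBER,0,.001,.001).ravel();n=np.array([-l[1],l[0]]);r=(p-l[2:])@n
k=abs(r)<.004;print(k.sum(),len(k));p=p[k];t=(p-l[2:])@l[:2];l2=cv2.fitLine(p.astype(np.float32),cv2.DIST_L2,0,.001,.001).ravel()
a,b=l2[2:]+l2[:2]*t.min(),l2[2:]+l2[:2]*t.max();print(np.degrees(np.arctan2(l2[1],l2[0]))%180,a,b,np.linalg.norm(a-b),(a+b)/2,uv[0],uv[-1])
E
```

```text
135 136
97.87115 [0.69879268 0.16230371] [ 0.74559334 -0.1762228 ] 0.34174624364357664 [ 0.72219301 -0.00695954] (178, np.float64(260.5)) (313, np.float64(299.5))
```

Poses in fence axes (origin at the face middle, fence yaw +7.9°):
- **Block:** centre at (-0.172, -0.004), long axis at 24.7°, so it needs about 65° counter-clockwise.
- **Red neighbour:** its near corner is at about (-0.094, +0.104), so I'll keep to the -y side.

The hand gets aligned with the fence, so tool x = fence x and tool y = -fence y, and moves above the block's robot-side corner.

Request:
jog_arm:
  motion: "0 0 0 0 7.16; 0 0 0 0 7.16; 0 0.018 -0.0367 0 0; 0 0.018 -0.0367 0 0; 0 0.018 -0.0367 0 0; 0 0.018 -0.0367 0 0; 0 0.018 -0.0367 0 0; 0 0.018 -0.0367 0 0"

```text
time: 0.77
tcp_pos: [0.3332, -0.3888, 0.231]
tool_rot: [-3.133, -0.221, 0.0]
ft_force: [1.0, -0.0, -0.3]
finger_gap: -0.0
grasp_force: 0.0
```

```bash
cat >> h.py <<'E'
PH=np.radians(7.9);RF=np.array([[np.cos(PH),np.sin(PH)],[-np.sin(PH),np.cos(PH)]]);F0=np.array([.7225,-.007])
def tof(p): return (np.asarray(p)-F0)@RF.T
def tool(ctrl):
    s=ctrl.observe();R=cv2.Rodrigues(np.array(s['tool_rot']))[0]
    print('t %.2f tcp_f %s z %.3f yawrel %.2f tilt %.2f gap %.3f F %s'%(s['time'],tof(s['tcp_pos'][:2]).round(4),s['tcp_pos'][2],np.degrees(np.arctan2(R[1,0],R[0,0]))-7.9,np.degrees(np.arccos(min(1,-R[2,2]))),s['finger_gap'],np.round(s['ft_force'],1)))
def look(ctrl,names=('scene','side'),save=None):
    tool(ctrl)
    for n in names:
        img=ctrl.grab_frame(n);cal=ctrl.calibration(n)
        if save: cv2.imwrite(f'pics/{n}_{save}.png',img[:,:,::-1])
        roi=(200,180,310,290) if n=='scene' else (160,140,310,240)
        k,m,c,sz,a,_,p=block(img,cal,roi)
        print(n,k,'centre_f',tof(c).round(4),'mean_f',tof(m).round(4),'sz',np.round(sz),'ang_f',round((a-7.9)%180,2))
E
python3 -c "
from station import ctrl
from h import *
tool(ctrl)"
```

```text
t 0.77 tcp_f [-0.4381 -0.3247] z 0.231 yawrel 0.17 tilt 0.03 gap -0.000 F [ 1.  -0.  -0.3]
```

Request:
jog_arm:
  motion: "0 0.018 -0.0366 0 0; 0 0.018 -0.0366 0 0; 0 0.018 -0.0366 0 0; 0 0.018 -0.0366 0 0; 0 0.018 -0.0366 0 0; 0 0.018 -0.0366 0 0; 0 0.018 -0.0366 0 0; 0 0.018 -0.0366 0 0"

```text
time: 1.43
tcp_pos: [0.4346, -0.0788, 0.2313]
tool_rot: [3.134, 0.221, 0.0]
ft_force: [2.2, 0.0, -0.2]
finger_gap: -0.0
grasp_force: 0.0
```

Request:
jog_arm:
  motion: "0 0.018 -0.036 0 0; 0 0.018 -0.036 0 0; 0 0 0 0.035 0; 0 0 0 0.035 0; 0 0 0 0.035 0; 0 0 0 0.035 0; 0 0 0 0 0; 0 0 0 0 0"

```text
time: 2.1
tcp_pos: [0.4589, -0.0045, 0.0905]
tool_rot: [3.134, 0.222, -0.007]
ft_force: [0.1, -0.3, 0.9]
finger_gap: -0.0004
grasp_force: 0.0
```

```bash
python3 -c "
from station import ctrl
from h import *
look(ctrl,save='pre')"
```

```text
t 2.10 tcp_f [-0.2608  0.0387] z 0.090 yawrel 0.19 tilt 0.25 gap -0.000 F [ 0.1 -0.3  0.9]
scene 15 centre_f [-0.1711 -0.0038] mean_f [-0.1712 -0.0038] sz [105.  55.] ang_f 24.79
side 15 centre_f [-0.1719 -0.005 ] mean_f [-0.1718 -0.0049] sz [105.  55.] ang_f 24.4
```

Request:
jog_arm:
  motion: "0 0 0 0.035 0; 0 0 0 0.033 0; 0 0 0 0 0; 0 0.003 0.006 0 0; 0 0.003 0.006 0 0; 0 0.003 0.006 0 0; 0 0.003 0.006 0 0; 0 0.003 0.006 0 0"

```text
time: 2.87
tcp_pos: [0.4785, -0.0326, 0.0251]
tool_rot: [-3.134, -0.221, 0.001]
ft_force: [-7.1, 3.6, 5.6]
finger_gap: -0.0003
grasp_force: 3.9
```

Request:
jog_arm:
  motion: "0 0.0035 0.005 0 0; 0 0.0035 0.005 0 0; 0 0.0035 0.005 0 0; 0 0.004 0.0045 0 0; 0 0 0 0 0"

```text
time: 3.28
tcp_pos: [0.4964, -0.0512, 0.0249]
tool_rot: [3.133, 0.218, 0.0]
ft_force: [-3.5, 0.2, 1.3]
finger_gap: -0.0002
grasp_force: 1.2
```

```bash
python3 -c "
from station import ctrl
from h import *
look(ctrl,save='p1')"
```

```text
t 3.28 tcp_f [-0.2301 -0.0127] z 0.025 yawrel 0.04 tilt 0.05 gap -0.000 F [-3.5  0.2  1.3]
scene 15 centre_f [-0.1507 -0.0172] mean_f [-0.1501 -0.0167] sz [106.  55.] ang_f 43.63
side 14 centre_f [-0.1499 -0.0178] mean_f [-0.1461 -0.0165] sz [104.  55.] ang_f 43.45
```

The corner push works: 19° of turn, though the block advanced a bit. Next I lift over and push the opposite corner from the fence side, which turns it further and brings it back.

Request:
jog_arm:
  motion: "0 -0.005 -0.005 0 0; 0 -0.003 -0.003 -0.02 0; 0 0 0 -0.035 0; 0 0 0 -0.03 0; 0 0.03 0.004 0 0; 0 0.03 0.004 0 0; 0 0.03 0.004 0 0; 0 0.03 0.005 0 0"

```text
time: 4.05
tcp_pos: [0.6103, -0.0417, 0.1096]
tool_rot: [-3.134, -0.222, -0.004]
ft_force: [1.2, 1.2, -0.7]
finger_gap: -0.0004
grasp_force: 0.0
```

Request:
jog_arm:
  motion: "0 0.031 0.005 0 0; 0 0.031 0.004 0 0; 0 0 0 0 0; 0 0 0 0.03 0; 0 0 0 0.03 0; 0 0 0 0.025 0; 0 0 0 0 0"

```text
time: 4.63
tcp_pos: [0.668, -0.0419, 0.0188]
tool_rot: [-3.133, -0.222, 0.01]
ft_force: [-0.7, 0.2, -0.9]
finger_gap: -0.0
grasp_force: 0.0
```

```bash
python3 -c "
from station import ctrl
from h import *
look(ctrl,('scene',),save='p2')"
```

```text
t 4.63 tcp_f [-0.0588 -0.0271] z 0.019 yawrel 0.22 tilt 0.38 gap -0.000 F [-0.7  0.2 -0.9]
scene 11 centre_f [-0.1503 -0.0159] mean_f [-0.1555 -0.0109] sz [105.  54.] ang_f 44.08
```

Request:
jog_arm:
  motion: "0 -0.0042 -0.0043 0 0; 0 -0.0042 -0.0043 0 0; 0 -0.0044 -0.004 0 0; 0 -0.0044 -0.004 0 0; 0 -0.005 -0.0035 0 0; 0 -0.005 -0.0033 0 0; 0 -0.005 -0.003 0 0; 0 0 0 0 0"

```text
time: 5.35
tcp_pos: [0.6365, -0.0197, 0.0252]
tool_rot: [-3.133, -0.223, -0.007]
ft_force: [2.8, -0.4, 1.2]
finger_gap: -0.0001
grasp_force: 0.9
```

```bash
python3 -c "
from station import ctrl
from h import *
look(ctrl,('scene','side'),save='p3')"
```

```text
t 5.35 tcp_f [-0.0869 -0.0007] z 0.025 yawrel 0.23 tilt 0.24 gap -0.000 F [ 2.8 -0.4  1.2]
scene 3 centre_f [-0.1607  0.0361] mean_f [-0.1593  0.0339] sz [37. 16.] ang_f 18.31
side 15 centre_f [-0.1678 -0.0153] mean_f [-0.168  -0.0151] sz [105.  56.] ang_f 55.65
```

Request:
jog_arm:
  motion: "0 -0.005 -0.003 0 0; 0 -0.005 -0.003 0 0; 0 -0.0052 -0.0025 0 0; 0 -0.0054 -0.0022 0 0; 0 -0.0055 -0.002 0 0; 0 0 0 0 0"

```text
time: 5.95
tcp_pos: [0.6084, -0.0115, 0.0241]
tool_rot: [-3.133, -0.222, -0.003]
ft_force: [3.5, 0.4, 1.4]
finger_gap: 0.0
grasp_force: 1.1
```

```bash
python3 -c "
from station import ctrl
from h import *
look(ctrl,('side',),save='p4')"
```

```text
t 5.95 tcp_f [-0.1136  0.0112] z 0.024 yawrel 0.20 tilt 0.13 gap 0.000 F [3.5 0.4 1.4]
side 15 centre_f [-0.1875 -0.0154] mean_f [-0.1878 -0.0156] sz [105.  55.] ang_f 67.06
```

Request:
jog_arm:
  motion: "0 0.006 0.002 0 0; 0 0.004 0.001 -0.02 0; 0 0 0 -0.035 0; 1 0 0 -0.035 0; 1 -0.035 0.004 0 0; 1 -0.035 0.004 0 0; 1 -0.035 0.004 0 0; 1 -0.035 0.004 0 0"

```text
time: 6.67
tcp_pos: [0.4796, -0.0502, 0.1131]
tool_rot: [3.134, 0.22, -0.004]
ft_force: [-0.1, -0.6, 0.1]
finger_gap: 0.0607
grasp_force: 0.0
```

Request:
jog_arm:
  motion: "1 -0.0365 0.004 0 0; 1 0 0 0 0; 1 0 0 0.02 0; 1 0 0 0.02 0; 1 0 0 0.02 0; 1 0 0 0 0"

```text
time: 7.17
tcp_pos: [0.4444, -0.0586, 0.0506]
tool_rot: [-3.133, -0.221, 0.009]
ft_force: [-0.5, -0.3, -0.1]
finger_gap: 0.085
grasp_force: 0.0
```

```bash
python3 -c "
from station import ctrl
from h import *
look(ctrl,('scene','side'),save='p5')"
```

```text
t 7.17 tcp_f [-0.2825 -0.0129] z 0.051 yawrel 0.15 tilt 0.34 gap 0.085 F [-0.5 -0.3 -0.1]
scene 15 centre_f [-0.1875 -0.0143] mean_f [-0.1877 -0.0143] sz [104.  55.] ang_f 67.04
side 15 centre_f [-0.1878 -0.015 ] mean_f [-0.188  -0.0153] sz [105.  55.] ang_f 67.22
```

View pics/side_p5.png

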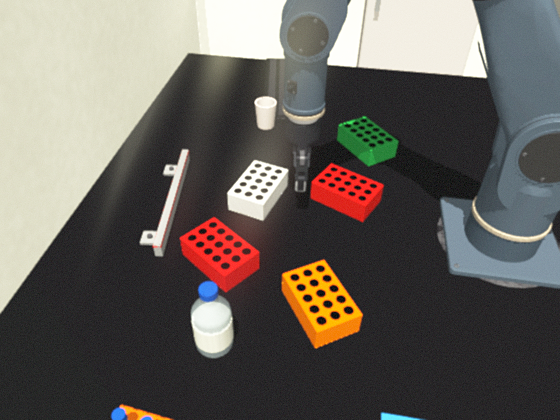

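The side view shows the open hand at (300,175) between the block (258,188) and the red look-alike (347,190). It clears both. I lower it and square up with both fingers.

Request:
jog_arm:
  motion: "1 0 0 0.02 0; 1 0 0 0.018 0; 1 0 0 0 0; 1 0.007 0 0 0; 1 0.006 0 0 0; 1 0.006 0 0 0; 1 0.006 0 0 0; 1 0.006 0 0 0"

```text
time: 7.93
tcp_pos: [0.4762, -0.0548, 0.0161]
tool_rot: [3.133, 0.219, -0.004]
ft_force: [-5.1, -2.7, 1.0]
finger_gap: 0.0852
grasp_force: 2.5
```

Request:
jog_arm:
  motion: "1 0.006 0 0 0; 1 0.006 0 0 0; 1 0.006 0 0 0; 1 0.006 0 0 0; 1 0.004 0 0 0; 1 0 0 0 0"

```text
time: 8.43
tcp_pos: [0.5055, -0.0506, 0.0162]
tool_rot: [3.133, 0.219, 0.001]
ft_force: [-0.7, -0.8, -0.2]
finger_gap: 0.0854
grasp_force: 0.6
```

```bash
python3 -c "
from station import ctrl
from h import *
look(ctrl,('scene','side'),save='p6')"
```

```text
t 8.43 tcp_f [-0.2209 -0.0134] z 0.016 yawrel 0.11 tilt 0.04 gap 0.085 F [-0.7 -0.8 -0.2]
scene 15 centre_f [-0.161  -0.0045] mean_f [-0.1602 -0.0044] sz [ 57. 105.] ang_f 84.95
side 15 centre_f [-0.1614 -0.0058] mean_f [-0.1607 -0.0056] sz [ 56. 104.] ang_f 85.03
```

Request:
jog_arm:
  motion: "1 0.006 0 0 0; 1 0.006 0 0 0; 1 0.006 0 0 0; 1 0.006 0 0 0; 1 0.004 0 0 0; 1 0 0 0 0"

```text
time: 9.03
tcp_pos: [0.5315, -0.0462, 0.0155]
tool_rot: [3.134, 0.221, -0.004]
ft_force: [-4.4, -0.5, 2.7]
finger_gap: 0.0854
grasp_force: 2.5
```

```bash
python3 -c "
from station import ctrl
from h import *
look(ctrl,('scene','side'),save='p7')"
```

```text
t 9.03 tcp_f [-0.1946 -0.0126] z 0.015 yawrel 0.18 tilt 0.14 gap 0.085 F [-4.4 -0.5  2.7]
scene 15 centre_f [-0.1402 -0.0003] mean_f [-0.1395 -0.0003] sz [ 56. 105.] ang_f 90.62
side 13 centre_f [-0.1393 -0.001 ] mean_f [-0.1352  0.0047] sz [ 54. 105.] ang_f 90.07
```

Square: about 90.3° at 95 mm clear of contact, with the centre at y ≈ 0. I'll push on toward the fence and check again just before contact.

Request:
jog_arm:
  motion: "1 0.006 0 0 0; 1 0.006 0 0 0; 1 0.006 0 0 0; 1 0.006 0 0 0; 1 0.006 0 0 0; 1 0.006 0 0 0; 1 0.006 0 0 0; 1 0.006 0 0 0"

```text
time: 9.8
tcp_pos: [0.5778, -0.0395, 0.0154]
tool_rot: [3.134, 0.222, -0.007]
ft_force: [-9.4, -1.6, 6.2]
finger_gap: 0.085
grasp_force: 4.8
```

Request:
jog_arm:
  motion: "1 0.006 0 0 0; 1 0.006 0 0 0; 1 0.006 0 0 0; 1 0.006 0 0 0; 1 0.006 0 0 0; 1 0.004 0 0 0; 1 0 0 0 0"

```text
time: 10.38
tcp_pos: [0.6132, -0.0344, 0.0154]
tool_rot: [-3.134, -0.222, 0.002]
ft_force: [-3.8, 0.1, 1.5]
finger_gap: 0.0854
grasp_force: 2.0
```

```bash
python3 -c "
from station import ctrl
from h import *
look(ctrl,('scene','side'),save='p8')"
```

```text
t 10.38 tcp_f [-0.1121 -0.0121] z 0.015 yawrel 0.20 tilt 0.09 gap 0.085 F [-3.8  0.1  1.5]
scene 15 centre_f [-0.0573 -0.0001] mean_f [-0.0568  0.    ] sz [ 56. 105.] ang_f 90.18
side 11 centre_f [-0.0565 -0.001 ] mean_f [-0.047   0.0037] sz [ 54. 104.] ang_f 90.48
```

View pics/scene_p8.png

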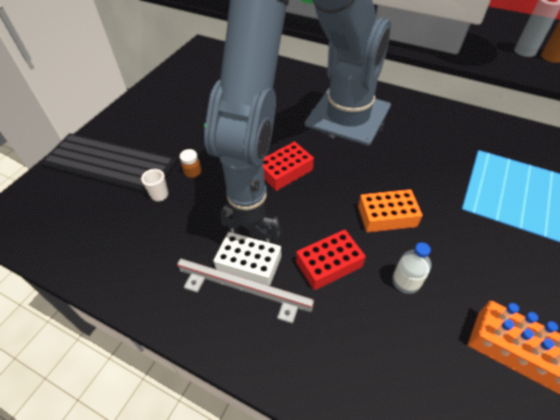

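The scene view shows the block at (248,257), square to and about 12 mm short of the fence, centred on it and clear of the red one at (330,258). Now the last slow push.

Request:
jog_arm:
  motion: "1 0.003 0 0 0; 1 0.003 0 0 0; 1 0.003 0 0 0; 1 0.0015 0 0 0; 1 0.0015 0 0 0; 1 0.001 0 0 0; 1 0 0 0 0"

```text
time: 11.07
tcp_pos: [0.6249, -0.0329, 0.0153]
tool_rot: [-3.134, -0.221, 0.004]
ft_force: [-7.4, -1.4, 4.7]
finger_gap: 0.0854
grasp_force: 4.1
```

```bash
python3 -c "
from station import ctrl
from h import *
look(ctrl,('scene',),save='p9')"
```

```text
t 11.07 tcp_f [-0.1002 -0.0122] z 0.015 yawrel 0.18 tilt 0.16 gap 0.085 F [-7.4 -1.4  4.7]
scene 15 centre_f [-0.0457 -0.0001] mean_f [-0.0451 -0.    ] sz [ 56. 104.] ang_f 90.2
```

Request:
jog_arm:
  motion: "1 0.001 0 0 0; 1 0.001 0 0 0; 1 0 0 0 0; 1 0 0 0 0"

```text
time: 11.45
tcp_pos: [0.6255, -0.0328, 0.0153]
tool_rot: [3.134, 0.221, -0.008]
ft_force: [-13.2, -1.1, 8.6]
finger_gap: 0.0854
grasp_force: 6.4
```

Request:
jog_arm:
  motion: "1 0.001 0 0 0; 1 0.001 0 0 0; 1 0 0 0 0; 1 0 0 0 0"

```text
time: 11.78
tcp_pos: [0.6255, -0.0328, 0.0152]
tool_rot: [3.133, 0.221, -0.014]
ft_force: [-19.2, -2.3, 15.2]
finger_gap: 0.0854
grasp_force: 9.9
```

Firm contact: the TCP stopped while the force rose to 19 N. I'll back off, shut the fingers and press once at mid-side, so the block seats against the fence rather than staying aligned to the hand.

Request:
jog_arm:
  motion: "1 -0.006 0 0 0; 1 -0.012 0 0 0; 0 -0.012 -0.012 -0.008 0; 0 0 0 0 0; 0 0 0 0 0; 0 0 0 0 0; 0 0 0 0 0; 0 0 0 0 0"

```text
time: 12.45
tcp_pos: [0.5997, -0.0248, 0.0232]
tool_rot: [3.134, 0.221, 0.001]
ft_force: [-0.3, -0.4, 0.2]
finger_gap: 0.0123
grasp_force: 0.0
```

```bash
python3 -c "
from station import ctrl
from h import *
look(ctrl,('scene','side'),save='p10')"
```

```text
t 12.45 tcp_f [-0.1241 -0.0007] z 0.023 yawrel 0.16 tilt 0.04 gap 0.012 F [-0.3 -0.4  0.2]
scene 15 centre_f [-0.0441 -0.0002] mean_f [-0.044   0.0001] sz [ 55. 104.] ang_f 90.42
side 15 centre_f [-0.0441 -0.0011] mean_f [-0.0443 -0.0011] sz [ 55. 104.] ang_f 90.03
```

Request:
jog_arm:
  motion: "0 0.006 0 0 0; 0 0.006 0 0 0; 0 0.005 0 0 0; 0 0.003 0 0 0; 0 0.002 0 0 0; 0 0.002 0 0 0; 0 0.002 0 0 0; 0 0 0 0 0"

```text
time: 13.22
tcp_pos: [0.624, -0.021, 0.0231]
tool_rot: [3.134, 0.221, -0.003]
ft_force: [-1.8, 0.2, 1.4]
finger_gap: -0.0002
grasp_force: 1.5
```

Request:
jog_arm:
  motion: "0 0.002 0 0 0; 0 0.001 0 0 0; 0 0 0 0 0; 0 0 0 0 0"

```text
time: 13.55
tcp_pos: [0.6239, -0.021, 0.0229]
tool_rot: [3.133, 0.221, -0.011]
ft_force: [-11.7, -1.1, 7.4]
finger_gap: 0.0004
grasp_force: 6.4
```

Request:
jog_arm:
  motion: "0 0.002 0 0 0; 0 0.001 0 0 0; 0 0 0 0 0; 0 0 0 0 0"

```text
time: 13.88
tcp_pos: [0.6239, -0.021, 0.0226]
tool_rot: [3.133, 0.22, -0.02]
ft_force: [-22.1, -1.1, 15.5]
finger_gap: 0.0001
grasp_force: 11.1
```

Request:
jog_arm:
  motion: "0 -0.006 0 0 0; 0 -0.015 0 0 0; 0 -0.02 0 0 0; 0 -0.01 0 -0.03 0; 0 0 0 -0.04 0; 0 -0.02 0 -0.035 0; 0 -0.03 0 -0.025 0; 0 -0.03 0 0 0"

```text
time: 14.55
tcp_pos: [0.5035, -0.0384, 0.158]
tool_rot: [3.133, 0.221, 0.015]
ft_force: [0.2, -0.8, -0.1]
finger_gap: 0.0003
grasp_force: 0.0
```

```bash
python3 - <<'E'
from station import ctrl
from h import *
look(ctrl,('scene','side'),save='end')
a=cv2.imread('pics/scene_end.png')[225:325,165:325];b=cv2.imread('pics/side_end.png')[140:260,130:270]
a=cv2.resize(a,(480,300),interpolation=2);b=cv2.resize(b,(315,300)[:2],interpolation=2)
cv2.imwrite('pics/endcrop.png',np.hstack([a,b]))
E
```

```text
t 14.55 tcp_f [-0.2213 -0.001 ] z 0.158 yawrel 0.17 tilt 0.53 gap 0.000 F [ 0.2 -0.8 -0.1]
scene 15 centre_f [-0.0441 -0.0001] mean_f [-0.044  0.   ] sz [ 54. 104.] ang_f 90.31
side 16 centre_f [-0.0254 -0.0008] mean_f [-0.04   -0.0043] sz [ 94. 104.] ang_f 90.76
```

View pics/endcrop.png

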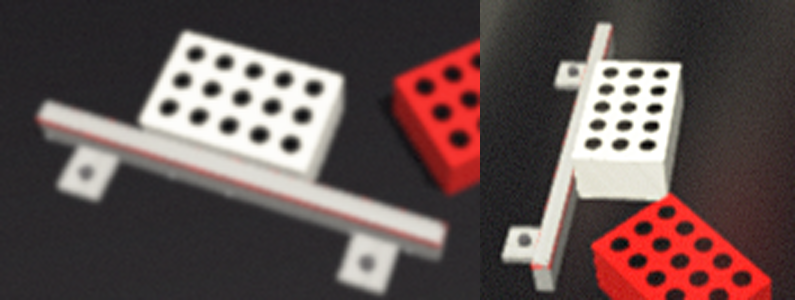

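The crops show the block's long side flush along the fence, mid-length. In the scene crop it runs from (140,125) to (315,180), and the red look-alike is untouched. The hand is clear, so I'll let it settle and hand in.

Request:
jog_arm:
  motion: "0 0 0 0 0; 0 0 0 0 0; 0 0 0 0 0; 0 0 0 0 0"

```text
time: 14.98
tcp_pos: [0.5018, -0.0382, 0.1528]
tool_rot: [-3.133, -0.222, 0.0]
ft_force: [0.2, -0.0, 0.0]
finger_gap: 0.0001
grasp_force: 0.0
```

```bash
python3 -c "
from station import ctrl
print(ctrl.sign_off())"
```

```text
the job is handed in; nothing more can be done
None
```

The block was walked round by its corners, squared about 95 mm clear, and pushed home flush at mid-fence; the hand is clear, it was handed in at about 15 s, and sign-off gave no verdict.

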